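# Change the specimen under the inspection microscope

## Task

Index the microscope's turntable one stop to its loading position, lift the finished square-footed flange off the platform and set it down flat in any free compartment of the tray. Then stack every riser disc from the tray centrally on the platform and set the toothed gear, hub up, centrally on top of them. Finally index the turntable back one stop so that the stack stands under the microscope, without bumping the microscope or disturbing the jar and the tape roll.

Things in the scene. Friction and masses are not known exactly. Their poses are not given: they have to be found in the camera images.
- turntable (a joint): angle of the round dark steel turntable (300 mm diameter, top 32 mm above the work surface) about its vertical pivot; grows anticlockwise seen from above. Sprung stops at 0 (platform under the microscope; start), 1.571 (loading position, clear of the microscope) and 3.142 (unused); it snaps into the nearest stop when let go; leaving a stop takes about 5 N at the handle
- pivot (a point): point on the turntable's pivot axis at the height of the turntable's top; fixed to the stage, its y axis points horizontally from the pivot towards the microscope's lens
- platform (a point): centre of the top face of the white round platform (124 mm diameter, 12 mm high, a grey 60 mm circle marked at its centre) that stands on the turntable 110 mm from the pivot and turns with it; top face 44 mm above the work surface. z up
- handle (a point): top centre of the upright round steel post (18 mm diameter, 68 mm tall, its top 100 mm above the work surface) by which the turntable is turned; 110 mm from the pivot, 150 degrees anticlockwise of the platform
- microscope: stereo microscope fixed to the stage; its origin lies on the turntable's pivot axis at the work surface. Its lens (74 mm diameter, black, lower end 250 mm above the work surface) hangs 110 mm from the pivot along this body's +y; above it a beige head up to 460 mm high and 100 mm wide; its column stands 250 mm from the pivot along +y
- tray: grey tray, 210 mm along its x, 310 mm along its y, 14 mm high, fixed; 2 by 3 compartments centred at x = -50, +50 mm and y = -100, 0, +100 mm, each about 97 mm wide. Floor 5 mm thick, walls and dividers rise 9 mm above the floor. Origin at the centre of its underside
- riser1: riser disc 1: plain aluminium disc, 60 mm diameter, 20 mm thick, 0.15 kg, lying flat in a compartment of the tray; all riser discs are alike and interchangeable, two to four of them are there. Origin at the centre of its underside, z up along its axis
- riser2: riser disc 2: plain aluminium disc, 60 mm diameter, 20 mm thick, 0.15 kg, lying flat in a compartment of the tray; all riser discs are alike and interchangeable, two to four of them are there. Origin at the centre of its underside, z up along its axis
- riser3: riser disc 3: plain aluminium disc, 60 mm diameter, 20 mm thick, 0.15 kg, lying flat in a compartment of the tray; all riser discs are alike and interchangeable, two to four of them are there. Origin at the centre of its underside, z up along its axis
- riser4: riser disc 4: plain aluminium disc, 60 mm diameter, 20 mm thick, 0.15 kg, lying flat in a compartment of the tray; all riser discs are alike and interchangeable, two to four of them are there. Origin at the centre of its underside, z up along its axis
- gear: new specimen: steel toothed wheel, 62 mm diameter and 18 mm thick, with a round hub 30 mm in diameter on top that rises 28 mm more (46 mm in all), 0.25 kg, lying hub up in a compartment of the tray. Origin at the centre of its underside, z up through the hub
- flange: finished specimen: steel flange with a square foot 60 x 60 mm and 16 mm thick, and on it a round hub 30 mm in diameter that rises 30 mm more (46 mm in all), 0.25 kg, on the platform at the start. Origin at the centre of its underside, z up through the hub
- jar: bystander: red jar with black lid, 60 mm diameter, 65 mm high; leave alone. Origin at the centre of its underside
- tape: bystander: roll of tape, 90 mm outer diameter, 24 mm high, lying flat; leave alone. Origin at the centre of its underside

How it is judged (in metres and radians):
On the way, in this order (a step that is already met when the one before it is completed fails the run):
1. The turntable rests at the loading stop (within 0.1 rad) with the flange still on its platform (value of joint turntable between 1.4708 and 1.6708 rad and horizontal distance between flange and platform below 0.06 m and velocity of joint turntable between -0.05 and 0.05 rad/s), for 0.2 s.
2. The flange stands flat on the floor of a tray compartment, let go (x of flange in the frame of tray between -0.1 and 0.1 m and y of flange in the frame of tray between -0.15 and 0.15 m and z of flange in the frame of tray below 0.009 m and angle between flange's own z axis and vertical below 0.08 rad and contact force between flange and the fingers below 0.1 N and linear speed of flange below 0.02 m/s), for 0.2 s.
3. All riser discs lie flat in one stack on the platform at the loading stop, each within 8 mm of the platform's centre, let go (value of joint turntable between 1.4708 and 1.6708 rad and horizontal distance between each of riser1, riser2, riser3, riser4 and platform below 0.008 m and z of each of riser1, riser2, riser3, riser4 in the frame of platform above -0.003 m and angle between the z axis of each of riser1, riser2, riser3, riser4 and the z axis of platform, either way round below 0.06 rad and contact force between each of riser1, riser2, riser3, riser4 and the fingers below 0.1 N and linear speed of each of riser1, riser2, riser3, riser4 below 0.02 m/s), for 0.2 s.
4. The gear stands hub up on top of the riser stack, within 8 mm of the platform's centre, let go, turntable still at the loading stop (value of joint turntable between 1.4708 and 1.6708 rad and horizontal distance between each of riser1, riser2, riser3, riser4, gear and platform below 0.008 m and z of each of riser1, riser2, riser3, riser4 in the frame of platform above -0.003 m and angle between the z axis of each of riser1, riser2, riser3, riser4, gear and the z axis of platform, either way round below 0.06 rad and z of gear in the frame of platform above 0.037 m and angle between gear's own z axis and vertical below 0.08 rad and contact force between gear and the fingers below 0.1 N and linear speed of gear below 0.02 m/s), for 0.2 s.
5. The turntable rests at the microscope stop (within 0.1 rad) with the whole stack on it (value of joint turntable between -0.1 and 0.1 rad and horizontal distance between each of riser1, riser2, riser3, riser4, gear and platform below 0.008 m and z of each of riser1, riser2, riser3, riser4 in the frame of platform above -0.003 m and angle between the z axis of each of riser1, riser2, riser3, riser4, gear and the z axis of platform, either way round below 0.06 rad and z of gear in the frame of platform above 0.037 m and angle between gear's own z axis and vertical below 0.08 rad), for 0.2 s.
At the end, for the whole second after the job is handed in: The turntable rests at the microscope stop (within 0.1 rad of 0); every riser disc lies flat in one stack on the platform with the gear, hub up, on top, each within 8 mm of the platform's centre; the flange stands flat on the floor of a tray compartment; everything is released and at rest (all of step 5 and velocity of joint turntable between -0.05 and 0.05 rad/s and linear speed of each of gear, flange, riser1, riser2, riser3, riser4 below 0.02 m/s and x of flange in the frame of tray between -0.1 and 0.1 m and y of flange in the frame of tray between -0.15 and 0.15 m and z of flange in the frame of tray below 0.009 m and angle between flange's own z axis and vertical below 0.08 rad); the robot touches nothing.
It fails at once if The microscope is bumped (over 3 N) (contact force between microscope and anything else above 3 N).
It fails at once if The jar is moved by more than 30 mm (distance of jar from where it was at the start of the episode above 0.03 m).
It fails at once if The tape roll is moved by more than 30 mm (distance of tape from where it was at the start of the episode above 0.03 m).
Of riser1, riser2, riser3, riser4 only 2 to 4 are there at a start; the rules pass over those that are not, and their reading is None.
At some moment in a run one of flange may be knocked a few centimetres aside while the robot is not near it.
Once in a run the grip may slacken for a moment while it holds something.
It also fails if it takes over 210 s, if anything falls off the work surface, if the arm or the gripper's body presses on something with over 40 N, if the wrist force passes 120 N, or if a joint passes its speed limit or range.

## Robot

A 7-joint arm with a two-finger parallel gripper is mounted at the origin on the work surface. World frame = base frame: x ahead of the robot, y to its left, z up, the work surface at z = 0. Lengths are in m, angles in degrees, forces in N, time in s.
With the tool pointing down it reaches from about 0.4 to 0.85 m from the base axis. Payload 10.4 kg.
Tool frame: the origin (TCP) lies on the centre line of the jaws, within the pads' length; the fingertips stand nose_length ahead of it and the grasp point (between the pads) lies 6 mm ahead of it (nose_length is the distance from the TCP to the fingertips, in m); z points along the fingers, y is the line along which they close (so a half turn about z gives the same grasp; the last joint's range is limited). The gripper opens to 87 mm and grips with 3 to 60 N. Pads are 19 mm wide; open, the fingers measure 117 mm over their backs; the gripper's body (75 mm by 190 mm) begins 51 mm behind the grasp point.
Start: joints at [72.216, 19.034, -3.707, 83.658, 1.238, 77.344, -5.071], TCP at [0.177, -0.599, 0.248] pointing down, gripper open.
Joint ranges: [-148.97, 148.97], [-28.65, 121.19], [-84.17, 76.75], [9.2, 138.47], [-72.65, 252.65], [3.7, 117.97], [-149.18, 149.18]. Speed limits (degrees/s): [127.2, 127.2, 159.86, 159.86, 180, 180, 180].

## Interface

Orientations are given as a 3x3 rotation matrix whose columns are the frame's x, y, z axes.
In Python, from workcell import read_state, camera, finish_job, nose_length gives the robot as it stands.
- The arm moves only by the shell command python3 -m creep 'ROWS' [FORCE]. ROWS is JSON, a list of rows, each a list of 7 numbers: the shift along the tool's x, y, z in m, then the turn, a rotation vector about the tool's x, y, z in degrees, then the opening, from -1 (shut) to 1 (fully open). A call has 1 to 12 rows; each row shifts and turns the commanded pose from where the row before left it, along the tool's axes as they then stand; what a row does not reach is not made up. A row lasts 1/10 s, in which the tool goes at most 50 mm and 8.59 degrees, less where a joint would pass 70% of its speed; a pose out of reach is approached as far as the arm can. A call is refused whole if a number of a shift passes 0.05 or a number of a turn 8.59, either way. A call with a gripper value outside its range is refused whole. The fingers move at their own pace and stop on an object; FORCE is the grip in N (left out, the last holds). Time passes only in rows, so rows that do not move let the fingers close. It gives the time, the measured TCP pose, the force, the opening and the grip force at its end, in the units of the state.
- read_state(): the state, without advancing time (a new reading comes with each control period).
- camera(name): name is "side" or "top"; returns a dict with "frame" (400x640x3 uint8, red, green, blue), "fx", "fy", "cx", "cy" (pixels), "R" (3x3) and "t" (3): a world point X has camera coordinates R X + t. Camera axes: x right, y down, z forward; pixel columns grow to the right and rows downward; lengths in m; the calibration is good to about 2 mm. A picture is of the moment at which its call begins. There is no depth.
- finish_job(): hands the job in; it is judged then, once.
The state is a dict: "clock": time; "joint_positions": joint angles; "qd": joint speeds; "joint_torque": joint torques, N m; "eef_pos": TCP position; "orientation": TCP orientation; "ft_force": force on the tool from outside, world axes, zero at the start; "wrist_torque": the same for the moment, N m; "gripper_width": finger opening in m; "grip_force": force on a finger pad.
Only numpy, scipy, OpenCV 4.12 (cv2) and the standard library are available. Lean on these libraries where they do the work, as an engineer would, in place of code of your own. Each camera call takes 0.05 s, during which the arm holds its last target. There are 200 camera calls.

## Working session

There is one attempt and no reset: what is moved stays moved. The work goes in short steps, Python scripts to look and compute and a shell command to move; the robot and the scene stay as the last step left them, time stands still between calls to the robot, and variables do not carry over. Pictures are saved under pics/ and viewed, at most 14 in all, crops included, and the job is handed in when it is done.

```bash
mkdir -p pics; ls; cat > h.py <<'E'
import numpy as np, cv2
from workcell import read_state, camera, finish_job, nose_length
def snap(n,f):
    c=camera(n); cv2.imwrite('pics/'+f,c['frame'][:,:,::-1]); return c
def ray(c,u,v):
    R=np.array(c['R']);t=np.array(c['t']); o=-R.T@t
    d=R.T@np.array([(u-c['cx'])/c['fx'],(v-c['cy'])/c['fy'],1]); return o,d
def atz(c,u,v,z):
    o,d=ray(c,u,v); return o+d*(z-o[2])/d[2]
def proj(c,X):
    p=np.array(c['R'])@np.array(X)+np.array(c['t']); return np.array([c['fx']*p[0]/p[2]+c['cx'],c['fy']*p[1]/p[2]+c['cy']])
def tri(c1,p1,c2,p2):
    o1,d1=ray(c1,*p1);o2,d2=ray(c2,*p2)
    s=np.linalg.lstsq(np.c_[d1,-d2],o2-o1,rcond=None)[0]
    a=o1+s[0]*d1;b=o2+s[1]*d2; return (a+b)/2,np.linalg.norm(a-b)
E
python3 - <<'E'
from h import *
import pickle
np.set_printoptions(precision=4,suppress=True)
cs={n:snap(n,n+'1.png') for n in('top','side')}
pickle.dump(cs,open('c1.pkl','wb'))
for n,c in cs.items(): print(n,c['fx'],c['cx'],c['cy'],'pos',-np.array(c['R']).T@c['t'],np.array(c['R']))
print(nose_length, read_state())
E
```

```text
pics
top 410.3161221326008 319.7164852769087 194.04510197446515 pos [ 0.4309 -0.0217  1.1277] [[ 0.0286 -0.9996 -0.003 ]
 [-0.9857 -0.0277 -0.1665]
 [ 0.1663  0.0077 -0.986 ]]
side 429.55943876323744 323.76473024480174 201.04747603905824 pos [0.2214 0.6902 0.7358] [[-0.8924 -0.4511 -0.0105]
 [-0.2701  0.5527 -0.7884]
 [ 0.3615 -0.7007 -0.6151]]
0.025 {'clock': 0.1, 'joint_positions': array([72.2153, 19.0679, -3.7078, 83.6992,  1.2358, 77.3446, -5.0707]), 'qd': array([ 0.0085, -0.027 ,  0.0053, -0.2469,  0.0488,  0.1168,  0.0857]), 'joint_torque': array([  0.0012, -62.4547,   0.0244, -39.0717,  -0.0614,   0.0365,
         0.0001]), 'eef_pos': array([ 0.1773, -0.599 ,  0.2469]), 'orientation': array([[ 0.9589,  0.2839, -0.0004],
       [ 0.2839, -0.9589,  0.0012],
       [-0.    , -0.0013, -1.    ]]), 'ft_force': array([-0.5855, -0.0253, -0.7379]), 'wrist_torque': array([ 0.0511, -0.0182,  0.0335]), 'grip_force': 0.0, 'gripper_width': 0.08736070427480423}
```

View pics/top1.png

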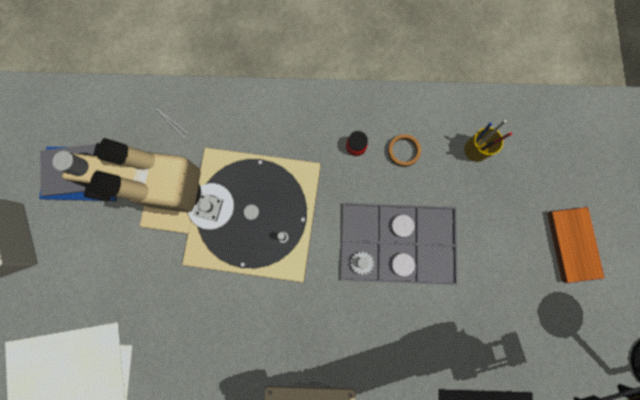

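View pics/side1.png

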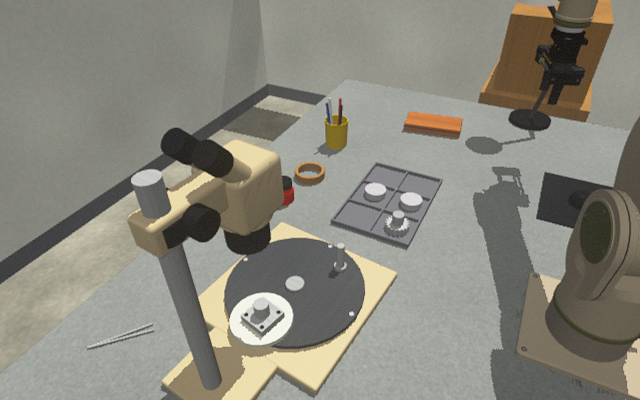

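```bash
python3 - <<'E'
import cv2
a=cv2.imread('pics/top1.png')[135:295,150:460]; cv2.imwrite('pics/t1c.png',cv2.resize(a,None,fx=2.5,fy=2.5,interpolation=cv2.INTER_CUBIC))
a=cv2.imread('pics/side1.png')[150:350,195:450]; cv2.imwrite('pics/s1c.png',cv2.resize(a,None,fx=3,fy=3,interpolation=cv2.INTER_CUBIC))
E
```

```text
(no output)
```

View pics/t1c.png

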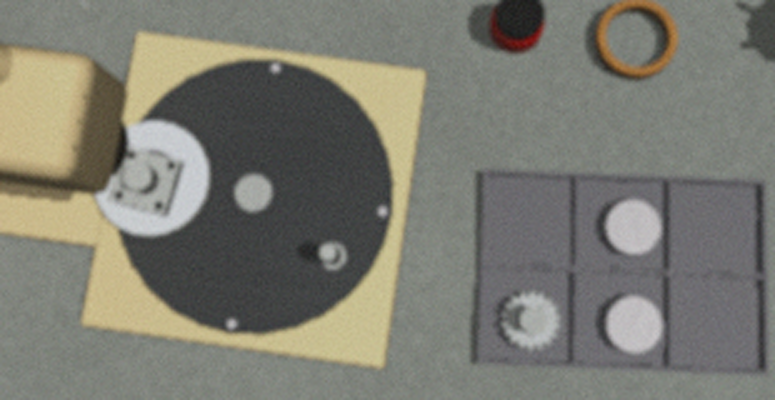

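View pics/s1c.png

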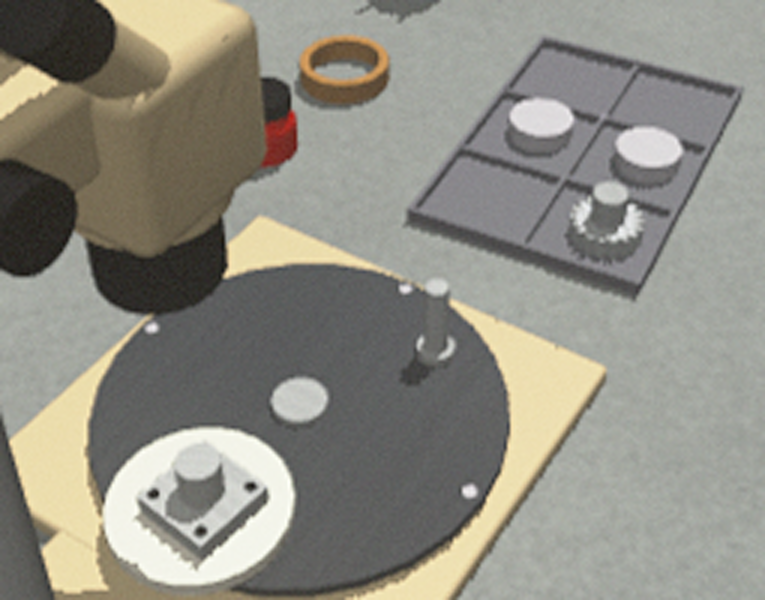

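```bash
python3 - <<'E'
from h import *
import pickle
np.set_printoptions(precision=4,suppress=True)
cs=pickle.load(open('c1.pkl','rb'))
T=lambda p:(150+p[0]/2.5,135+p[1]/2.5); S=lambda p:(195+p[0]/3,150+p[1]/3)
for n,a,b in [('pivot',(254,193),(300,400)),('handle',(327,251),(437,288)),('d1',(632,226),(541,118)),('d2',(633,324),(649,148)),('gearhub',(543,318),(611,192)),('flhub',(139,178),(200,462)),
 ('trayTL',(478,173),(409,219)),('trayTR',(762,185),(544,41)),('trayBR',(762,370),(741,90)),('trayBL',(473,362),(636,295)),('jarlid',(520,12),(280,95))]:
    print(n,*tri(cs['top'],T(a),cs['side'],S(b)), T(a))
c=cs['top']
for n,a,z in [('pivot',(254,193),.032),('plat',(152,178),.044)]: print(n,atz(c,*T(a),z))
# auto centroid of light discs
g=cv2.cvtColor(c['frame'],cv2.COLOR_RGB2GRAY)
m=(g>150).astype(np.uint8);k,l,s,ce=cv2.connectedComponentsWithStats(m)
for i in range(1,k):
    if 30<s[i,4]<4000: print(s[i],ce[i],atz(c,*ce[i],.025))
E
```

```text
pivot [0.5618 0.1692 0.0298] 0.0009626927105989148 (251.6, 212.2)
handle [0.4968 0.0812 0.0923] 0.0010299749737705107 (280.8, 235.4)
d1 [ 0.5382 -0.2406  0.0168] 0.000710983751245804 (402.8, 225.4)
d2 [ 0.4335 -0.2412  0.0163] 0.0007367899107750741 (403.2, 264.6)
gearhub [ 0.4373 -0.1428  0.0362] 0.00011204229144420936 (367.2, 262.2)
flhub [0.568  0.2797 0.0813] 0.0012977845347081518 (205.6, 206.2)
trayTL [ 0.5941 -0.0733  0.0003] 0.00029187634315484156 (341.2, 204.2)
trayTR [ 0.5901 -0.3868  0.0023] 0.0014600382573447999 (454.8, 209.0)
trayBR [ 0.3866 -0.3811  0.0067] 0.005646601730568693 (454.8, 283.0)
trayBL [ 0.3882 -0.0721 -0.002 ] 0.0005988674870047554 (339.2, 279.8)
jarlid [ 0.7546 -0.1155  0.0581] 0.017102687966687614 (358.0, 139.8)
pivot [0.5611 0.1686 0.032 ]
plat [0.5727 0.2763 0.044 ]
[158  54  20  20 143] [166.2867  62.4545] [0.9894 0.4405 0.025 ]
[552  63  27  20 146] [561.7192  73.0411] [ 0.9876 -0.6956  0.025 ]
[ 53 152  19  18 263] [ 62.1293 160.1293] [0.6921 0.7028 0.025 ]
[  63  152  123   52 2519] [146.1282 176.075 ] [0.6536 0.4655 0.025 ]
[245 206  13  13 136] [250.9118 211.7132] [0.5632 0.1718 0.025 ]
[393 215  21  22 363] [403.1047 225.3967] [ 0.5378 -0.2397  0.025 ]
[353 252  21  22 278] [364.0468 262.8777] [ 0.4353 -0.1357  0.025 ]
[393 253  22  23 389] [403.437  264.3959] [ 0.4344 -0.24    0.025 ]
```

```bash
python3 - <<'E'
from h import *
import pickle
np.set_printoptions(precision=4,suppress=True)
cs=pickle.load(open('c1.pkl','rb'))
T=lambda p:(150+p[0]/2.5,135+p[1]/2.5); S=lambda p:(195+p[0]/3,150+p[1]/3)
for n,a,b,z in [('pivot',(254,193),(300,400),.032),('handle',(327,251),(437,288),.1),('d1',(632,226),(541,118),.025),('d2',(633,324),(649,148),.025),('gearhub',(543,318),(611,192),.051),('flhub',(139,178),(200,462),.09),
 ('trayTL',(478,173),(409,219),.014),('trayTR',(762,185),(544,41),.014),('trayBR',(762,370),(741,90),.014),('trayBL',(473,362),(636,295),.014)]:
    print(n,atz(cs['top'],*T(a),z)[:2],atz(cs['side'],*S(b),z)[:2])
E
python3 -m creep '[[0,0,0,0,0,0,-0.3]]' 20
```

```text
pivot [0.5611 0.1686] [0.5612 0.1709]
handle [0.4968 0.0806] [0.493  0.0883]
d1 [ 0.5377 -0.2388] [ 0.5342 -0.23  ]
d2 [ 0.4338 -0.2394] [ 0.4306 -0.23  ]
gearhub [ 0.4372 -0.1412] [ 0.4328 -0.1252]
flhub [0.5663 0.2769] [0.5641 0.2853]
trayTL [ 0.5922 -0.0726] [ 0.587  -0.0591]
trayTR [ 0.5877 -0.3832] [ 0.5849 -0.3694]
trayBR [ 0.3896 -0.378 ] [ 0.3823 -0.3714]
trayBL [ 0.3891 -0.0713] [ 0.3843 -0.0557]
clock: 0.2
eef_pos: [0.1774, -0.5991, 0.2471]
orientation: [[0.959, 0.284, -0.0], [0.284, -0.959, 0.001], [-0.0, -0.001, -1.0]]
ft_force: [0.1, 0.1, 0.0]
gripper_width: 0.084
grip_force: 0.0
```

```bash
python3 -m creep '[[0,0,0,0,0,-7.46,1],[0,0,0,0,0,-7.46,1],[0,0,0,0,0,-7.46,1],[0,0,0,0,0,-7.46,1],[0,0,0,0,0,-7.46,1],[0.035,-0.007,0,0,0,0,1],[0.035,-0.007,0,0,0,0,1],[0.035,-0.007,0,0,0,0,1],[0.035,-0.007,0,0,0,0,1],[0.035,-0.007,0,0,0,0,1],[0.035,-0.007,0,0,0,0,1],[0.035,-0.007,0,0,0,0,1]]' 20
python3 -m creep '[[0.035,-0.007,0,0,0,0,1],[0.035,-0.007,0.01,0,0,0,1],[0.035,-0.007,0.01,0,0,0,1],[0.035,-0.007,0.01,0,0,0,1],[0.035,-0.007,0.01,0,0,0,1],[0.035,-0.007,0.01,0,0,0,1],[0.035,-0.007,0.01,0,0,0,1],[0.035,-0.007,0.01,0,0,0,1],[0.035,-0.007,0.01,0,0,0,1],[0,0,0,0,0,0,0],[0,0,0,0,0,0,-0.2]]'
python3 - <<'E'
from h import *
import pickle
np.set_printoptions(precision=4,suppress=True)
cs={n:snap(n,n+'2.png') for n in('top','side')}
pickle.dump(cs,open('c2.pkl','wb'))
s=read_state();print(s)
p=s['eef_pos'];O=s['orientation'];
tip=p+O[:,2]*nose_length
for n,c in cs.items():
    print(n,proj(c,tip+O[:,1]*s['gripper_width']/2),proj(c,tip-O[:,1]*s['gripper_width']/2),proj(c,tip))
    u,v=proj(c,tip).astype(int); a=c['frame'][max(0,v-60):v+60,u-65:u+65]
    globals()[n]=cv2.resize(a[:,:,::-1],(455,420),interpolation=cv2.INTER_NEAREST); print(u-65,v-60)
cv2.imwrite('pics/g2.png',np.hstack([top,side])[:, :800])
cv2.imwrite('pics/g2.png',cv2.resize(np.hstack([top,side]),(780,360),interpolation=cv2.INTER_AREA))
E
```

```text
clock: 1.4
eef_pos: [0.283, -0.3713, 0.2475]
orientation: [[0.591, 0.807, -0.0], [0.807, -0.591, -0.0], [-0.0, 0.0, -1.0]]
ft_force: [0.1, 0.7, 0.2]
gripper_width: 0.0865
grip_force: 0.0
clock: 2.5
eef_pos: [0.4178, -0.0809, 0.1674]
orientation: [[0.589, 0.808, -0.001], [0.808, -0.589, 0.0], [-0.0, -0.001, -1.0]]
ft_force: [0.1, -0.3, -0.0]
gripper_width: 0.0777
grip_force: 0.0
{'clock': 2.6, 'joint_positions': array([ 47.038 ,  -0.5736, -41.1284, 116.1197,  -0.3903,  64.3121,
       -30.2037]), 'qd': array([ 0.5208, -0.2758,  0.3187, -0.058 , -0.0981, -0.0777, -0.1218]), 'joint_torque': array([ -0.7568, -28.0489,  -0.4163, -36.0308,  -0.1159,  -0.0171,
        -0.0139]), 'eef_pos': array([ 0.4176, -0.0823,  0.1677]), 'orientation': array([[ 0.5918,  0.8061, -0.    ],
       [ 0.8061, -0.5918, -0.0004],
       [-0.0004,  0.0002, -1.    ]]), 'ft_force': array([ 0.5748,  0.3495, -0.3682]), 'wrist_torque': array([-0.0435, -0.0232,  0.0053]), 'grip_force': 0.0, 'gripper_width': 0.07007953110784847}
top [355.4373 257.9265] [337.443 281.736] [346.4822 269.7756]
281 209
side [394.0039 187.6087] [411.9536 204.1374] [402.7515 195.6638]
337 135
```

View pics/g2.png

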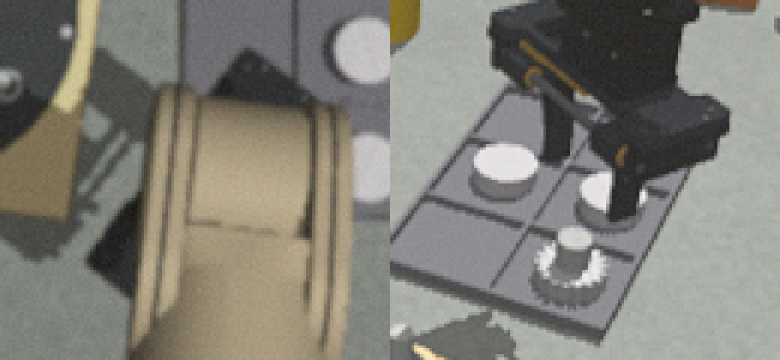

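```bash
python3 -m creep '[[0.03,-0.005,0,0,0,0,1],[0.03,-0.005,0,0,0,0,1],[0.03,-0.005,0,0,0,0,1],[0.03,-0.005,0,0,0,0,1],[0.03,-0.006,0,0,0,0,1],[0.029,-0.006,0,0,0,0,1],[0,0,0.02,0,0,0,1],[0,0,0.02,0,0,0,1],[0,0,0.02,0,0,0,1],[0,0,0.02,0,0,0,1],[0,0,0,0,0,0,-0.3],[0,0,0,0,0,0,-0.45]]' 10
python3 -m creep '[[0,0,0,0,0,0,-0.6],[0,0,0,0,0,0,-1],[0,0,0,0,0,0,-1]]' 10
```

```text
clock: 3.8
eef_pos: [0.498, 0.0812, 0.088]
orientation: [[0.592, 0.806, -0.0], [0.806, -0.592, -0.0], [-0.0, -0.0, -1.0]]
ft_force: [0.3, -0.2, 1.2]
gripper_width: 0.0777
grip_force: 0.0
clock: 4.1
eef_pos: [0.4982, 0.0819, 0.0883]
orientation: [[0.591, 0.807, 0.001], [0.807, -0.591, -0.0], [0.001, 0.001, -1.0]]
ft_force: [0.3, 0.1, -0.3]
gripper_width: 0.0551
grip_force: 0.0
```

```bash
python3 -m creep '[[0,0,0,0,0,0,-1],[0,0,0,0,0,0,-1],[0,0,0,0,0,0,-1],[0,0,0,0,0,0,-1],[0,0,0,0,0,0,-1],[0,0,0,0,0,0,-1],[0,0,0,0,0,0,-1]]' 10
```

```text
clock: 4.8
eef_pos: [0.4977, 0.0821, 0.0875]
orientation: [[0.591, 0.807, -0.0], [0.807, -0.591, -0.0], [-0.0, -0.0, -1.0]]
ft_force: [-0.7, 0.5, -1.4]
gripper_width: 0.0175
grip_force: 10.0
```

```bash
python3 -m creep '[[0.0001,0.0048,0,0,0,-2.5,-1],[0.0001,0.0048,0,0,0,-2.5,-1],[0.0004,0.0096,0,0,0,-5,-1],[0.0004,0.0096,0,0,0,-5,-1],[0.0004,0.0096,0,0,0,-5,-1],[0.0004,0.0096,0,0,0,-5,-1],[0.0004,0.0096,0,0,0,-5,-1],[0.0004,0.0096,0,0,0,-5,-1],[0.0004,0.0096,0,0,0,-5,-1],[0.0004,0.0096,0,0,0,-5,-1]]' 10
python3 -m creep '[[0.0004,0.0096,0,0,0,-5,-1],[0.0004,0.0096,0,0,0,-5,-1],[0.0004,0.0096,0,0,0,-5,-1],[0.0004,0.0096,0,0,0,-5,-1],[0.0004,0.0096,0,0,0,-5,-1],[0.0004,0.0096,0,0,0,-5,-1],[0.0004,0.0096,0,0,0,-5,-1],[0.0001,0.0048,0,0,0,-2.5,-1],[0.0001,0.0048,0,0,0,-2.5,-1],[0,0,0,0,0,0,-1],[0,0,0,0,0,0,-1]]' 10
```

```text
clock: 5.8
eef_pos: [0.5796, 0.0631, 0.0875]
orientation: [[-0.157, 0.988, -0.001], [0.988, 0.157, 0.001], [0.002, -0.001, -1.0]]
ft_force: [-1.8, 5.1, 1.7]
gripper_width: 0.018
grip_force: 10.0
clock: 6.9
eef_pos: [0.645, 0.1, 0.0875]
orientation: [[-0.753, 0.658, -0.001], [0.658, 0.753, 0.002], [0.002, 0.001, -1.0]]
ft_force: [-3.0, 5.0, 2.4]
gripper_width: 0.0177
grip_force: 10.0
```

```bash
python3 -m creep '[[0.0001,0.0048,0,0,0,-2.5,-1],[0.0001,0.0048,0,0,0,-2.5,-1],[0,0,0,0,0,0,-1],[0,0,0,0,0,0,0],[0,0,0,0,0,0,0],[0,0,0,0,0,0,0],[0,0,0,0,0,0,0],[0,0,-0.02,0,0,0,0],[0,0,-0.03,0,0,0,0.2],[0,0,-0.04,0,0,0,0.2],[0,0,-0.04,0,0,0,0.2],[0,0,0,0,0,0,0.2]]' 10
python3 - <<'E'
from h import *
import pickle
s=read_state();print(s['joint_positions'])
cs={n:snap(n,n+'3.png') for n in('top','side')}
pickle.dump(cs,open('c3.pkl','wb'))
h=lambda a:cv2.resize(a[:,:,::-1],None,fx=2,fy=2,interpolation=cv2.INTER_CUBIC)
cv2.imwrite('pics/g3.png',np.hstack([h(cs['top']['frame'][140:340,180:380]),h(cs['side']['frame'][190:390,210:410])]))
E
```

```text
clock: 8.1
eef_pos: [0.6536, 0.1071, 0.2253]
orientation: [[-0.807, 0.591, 0.009], [0.591, 0.807, 0.002], [-0.006, 0.007, -1.0]]
ft_force: [0.5, 1.2, 0.4]
gripper_width: 0.0518
grip_force: 0.0
[ 26.33780571  36.71886692 -60.81835613  77.35352995  31.84284771
  83.24687561  21.13312453]
```

View pics/g3.png

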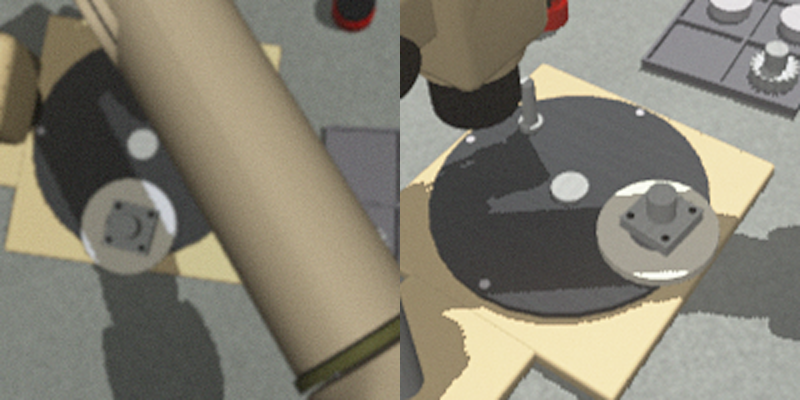

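```bash
python3 - <<'E'
from h import *
import pickle
np.set_printoptions(precision=4,suppress=True)
c=pickle.load(open('c3.pkl','rb'));S=c['side'];c=c['top']
T=lambda x,y:(179.75+x/2,139.75+y/2)
print('plat',atz(c,*T(129,226),.044)[:2],'hub',atz(c,*T(131,221),.09)[:2])
print('tri hub',tri(c,T(131,221),S,(209.75+(664-400)/2,189.75+190/2)))
for p in [(118,199),(160,206),(148,253),(105,244)]: print(atz(c,*T(*p),.06)[:2])
g=cv2.cvtColor(c['frame'],cv2.COLOR_RGB2GRAY);
print('pivot',atz(c,*T(142,144),.032)[:2])
E
```

```text
plat [0.4524 0.1798] hub [0.4578 0.1691]
tri hub (array([0.4554, 0.1698, 0.0809]), np.float64(0.005632765775809496))
[0.4863 0.1931]
[0.4789 0.1382]
[0.4186 0.1504]
[0.4284 0.2063]
pivot [0.5623 0.171 ]
```

```bash
python3 -m creep '[[0,0,0,0,0,7.9,1],[0,0,0,0,0,7.9,1],[0,0,0,0,0,7.9,1],[0,0,0,0,0,7.9,1],[0,0,0,0,0,7.9,1],[0,0,0,0,0,7.9,1],[0,0,0,0,0,7.9,1],[0,0,0,0,0,7.9,1]]' 10
python3 -m creep '[[0.004,-0.029,0,0,0,0,1],[0.004,-0.029,0,0,0,0,1],[0.004,-0.029,0,0,0,0,1],[0.004,-0.029,0,0,0,0,1],[0.004,-0.029,0,0,0,0,1],[0.005,-0.03,0,0,0,0,1],[0.005,-0.03,0,0,0,0,1],[0,0,0.02,0,0,0,1],[0,0,0.02,0,0,0,1],[0,0,0,0,0,0,1]]' 10
python3 -c "
from h import *
print(read_state()['joint_positions'].round(1))
cs=[snap('top','top4.png'),snap('side','side4.png')]
c=cs[1];h=lambda a:cv2.resize(a[:,:,::-1],None,fx=3,fy=3,interpolation=cv2.INTER_CUBIC)
cv2.imwrite('pics/s4c.png',h(c['frame'][150:340,240:440]))"
```

```text
clock: 9.0
eef_pos: [0.6512, 0.1053, 0.2168]
orientation: [[0.169, 0.986, -0.002], [0.986, -0.169, -0.0], [-0.001, -0.002, -1.0]]
ft_force: [0.1, -0.8, -1.1]
gripper_width: 0.0863
grip_force: 0.0
clock: 10.0
eef_pos: [0.4527, 0.1677, 0.1752]
orientation: [[0.163, 0.987, -0.004], [0.987, -0.163, -0.001], [-0.002, -0.004, -1.0]]
ft_force: [0.2, -0.1, 0.5]
gripper_width: 0.0869
grip_force: 0.0
[ 28.7  11.4 -58.7 107.4  10.5  67.2 -43.1]
```

View pics/s4c.png

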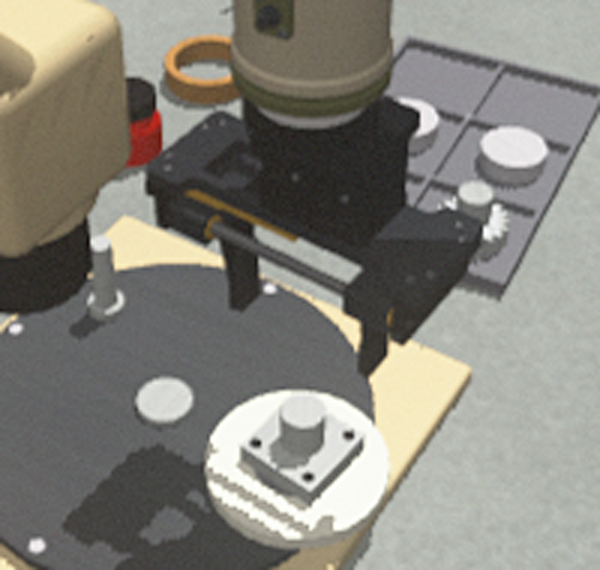

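```bash
python3 -m creep '[[0.003,0.002,0.02,0,0,0,1],[0,0,0.02,0,0,0,0.6],[0,0,0.02,0,0,0,0.3],[0,0,0.015,0,0,0,0],[0,0,0.009,0,0,0,-0.2],[0,0,0,0,0,0,-1],[0,0,0,0,0,0,-1],[0,0,0,0,0,0,-1],[0,0,0,0,0,0,-1],[0,0,0,0,0,0,-1]]' 30
python3 -m creep '[[0,0,0,0,0,0,-1],[0,0,0,0,0,0,-1],[0,0,0,0,0,0,-1],[0,0,0,0,0,0,-1]]' 30
```

```text
clock: 11.1
eef_pos: [0.457, 0.1715, 0.0941]
orientation: [[0.163, 0.987, 0.0], [0.987, -0.163, -0.0], [0.0, 0.0, -1.0]]
ft_force: [-3.2, -0.6, 5.8]
gripper_width: 0.0291
grip_force: 30.0
clock: 11.5
eef_pos: [0.457, 0.1715, 0.0941]
orientation: [[0.163, 0.987, 0.0], [0.987, -0.163, -0.0], [-0.0, 0.0, -1.0]]
ft_force: [-3.2, 0.5, 7.2]
gripper_width: 0.0292
grip_force: 30.0
```

```bash
python3 -m creep '[[0,0,-0.01,0,0,0,-1],[0,0,-0.02,0,0,0,-1],[0,0,-0.03,0,0,0,-1],[0,0,-0.03,0,0,0,-1],[0,0,0,0,0,0,-1]]' 30
python3 -m creep '[[-0.028,0.013,0,0,0,0,-1],[-0.028,0.013,0,0,0,0,-1],[-0.028,0.013,0,0,0,0,-1],[-0.028,0.013,0,0,0,0,-1],[-0.028,0.013,0,0,0,0,-1],[-0.028,0.013,0,0,0,0,-1],[-0.028,0.013,0,0,0,0,-1],[-0.028,0.013,0,0,0,0,-1],[-0.028,0.013,0,0,0,0,-1],[-0.028,0.013,0,0,0,0,-1],[0,0,0,0,0,-4.7,-1],[0,0,0,0,0,-4.7,-1]]' 30
python3 -c "
from h import *
print(read_state()['joint_positions'].round(1))
cs=[snap('top','top5.png'),snap('side','side5.png')]
c=cs[1];h=lambda a:cv2.resize(a[:,:,::-1],None,fx=3,fy=3,interpolation=cv2.INTER_CUBIC)
cv2.imwrite('pics/s5c.png',h(c['frame'][120:300,280:480]))"
```

```text
clock: 12.0
eef_pos: [0.4587, 0.1722, 0.1874]
orientation: [[0.163, 0.987, 0.006], [0.987, -0.163, 0.001], [0.002, 0.006, -1.0]]
ft_force: [0.9, -0.4, -2.9]
gripper_width: 0.0298
grip_force: 30.0
clock: 13.2
eef_pos: [0.5389, -0.1275, 0.1825]
orientation: [[-0.001, 1.0, -0.001], [1.0, 0.001, 0.0], [0.0, -0.001, -1.0]]
ft_force: [-0.5, 0.7, -3.1]
gripper_width: 0.0291
grip_force: 30.0
[ 49.6  19.4 -48.8  97.4  15.4  70.3  -2.8]
```

View pics/s5c.png

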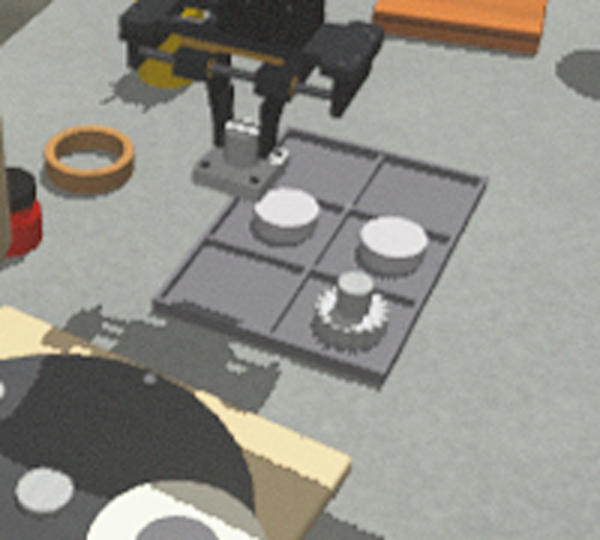

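```bash
python3 -m creep '[[0.001,0.001,0.022,0,0,0,-1],[0,0,0.022,0,0,0,-1],[0,0,0.022,0,0,0,-1],[0,0,0.022,0,0,0,-1],[0,0,0.022,0,0,0,-1],[0,0,0.004,0,0,0,-1],[0,0,0.004,0,0,0,-1],[0,0,0,0,0,0,-1],[0,0,0,0,0,0,-1]]' 30
python3 -m creep '[[0,0,0.003,0,0,0,-1],[0,0,0.003,0,0,0,-1],[0,0,0,0,0,0,-1]]' 30
```

```text
clock: 14.2
eef_pos: [0.5409, -0.1253, 0.0665]
orientation: [[0.001, 1.0, 0.001], [1.0, -0.001, -0.001], [-0.001, 0.001, -1.0]]
ft_force: [-0.3, -0.2, -3.8]
gripper_width: 0.0289
grip_force: 30.0
clock: 14.5
eef_pos: [0.5401, -0.1253, 0.0593]
orientation: [[0.0, 1.0, -0.0], [1.0, -0.0, -0.0], [-0.0, -0.0, -1.0]]
ft_force: [-0.5, -0.4, -3.6]
gripper_width: 0.0297
grip_force: 30.0
```

```bash
python3 -m creep '[[0,0,0.002,0,0,0,-1],[0,0,0.002,0,0,0,-1],[0,0,0,0,0,0,-1]]' 30
python3 -m creep '[[0,0,0.001,0,0,0,-1],[0,0,0.001,0,0,0,-1],[0,0,0,0,0,0,-1]]' 30
```

```text
clock: 14.8
eef_pos: [0.5403, -0.1252, 0.0553]
orientation: [[0.0, 1.0, -0.0], [1.0, -0.0, 0.0], [0.0, -0.0, -1.0]]
ft_force: [0.4, 0.3, -3.3]
gripper_width: 0.0293
grip_force: 30.0
clock: 15.1
eef_pos: [0.5404, -0.1252, 0.0551]
orientation: [[0.0, 1.0, -0.0], [1.0, -0.0, -0.001], [-0.001, -0.0, -1.0]]
ft_force: [-9.8, 1.6, 18.3]
gripper_width: 0.0293
grip_force: 30.0
```

```bash
python3 -m creep '[[0,0,0,0,0,0,-0.2],[0,0,0,0,0,0,-0.2],[0,0,0,0,0,0,-0.2],[0,0,-0.01,0,0,0,-0.2],[0,0,-0.02,0,0,0,0.5],[0,0,-0.03,0,0,0,1],[0,0,-0.03,0,0,0,1],[0,0,0,0,0,0,1]]' 10
python3 -c "
from h import *
print(nose_length);c=snap('side','side6.png');snap('top','top6.png');h=lambda a:cv2.resize(a[:,:,::-1],None,fx=3,fy=3,interpolation=cv2.INTER_CUBIC)
cv2.imwrite('pics/s6c.png',h(c['frame'][140:270,300:480]))"
```

```text
clock: 15.9
eef_pos: [0.5427, -0.1252, 0.1482]
orientation: [[-0.0, 1.0, 0.006], [1.0, 0.0, -0.002], [-0.002, 0.006, -1.0]]
ft_force: [1.0, -0.4, -0.3]
gripper_width: 0.0585
grip_force: 0.0
0.025
```

View pics/s6c.png

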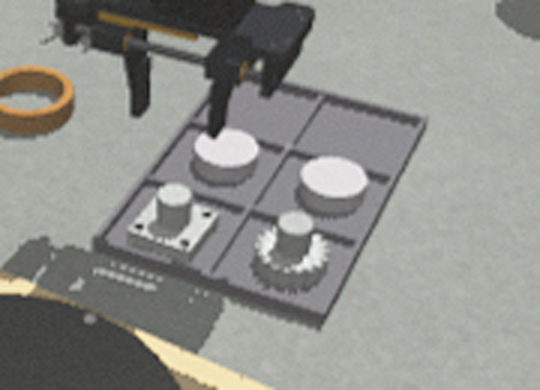

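```bash
python3 -m creep '[[-0.028,-0.001,0,0,0,0,1],[-0.028,-0.001,0,0,0,0,1],[-0.028,-0.001,0,0,0,0,1],[-0.029,-0.001,0,0,0,0,1],[0,0,0.025,0,0,0,1],[0,0,0.025,0,0,0,1],[0,0,0.025,0,0,0,1],[0,0,0.02,0,0,0,1],[0,0,0.005,0,0,0,1],[0,0,0,0,0,0,1]]' 30
```

```text
clock: 17.0
eef_pos: [0.5356, -0.2378, 0.0426]
orientation: [[-0.0, 1.0, -0.002], [1.0, 0.0, 0.001], [0.001, -0.002, -1.0]]
ft_force: [0.1, 0.2, -0.0]
gripper_width: 0.0871
grip_force: 0.0
```

```bash
python3 -m creep '[[0,0.002,0,0,0,0,0.6],[0,0,0,0,0,0,0],[0,0,0,0,0,0,-0.5],[0,0,0,0,0,0,-1],[0,0,0,0,0,0,-1],[0,0,0,0,0,0,-1]]' 30
python3 -m creep '[[0,0,0,0,0,0,-1],[0,0,0,0,0,0,-1]]' 40
```

```text
clock: 17.6
eef_pos: [0.5385, -0.2384, 0.044]
orientation: [[0.0, 1.0, 0.0], [1.0, -0.0, -0.0], [-0.0, 0.0, -1.0]]
ft_force: [-1.2, -0.0, 3.7]
gripper_width: 0.0586
grip_force: 30.0
clock: 17.8
eef_pos: [0.5384, -0.2384, 0.0439]
orientation: [[0.0, 1.0, 0.0], [1.0, -0.0, -0.0], [-0.0, 0.0, -1.0]]
ft_force: [-2.2, 0.7, 6.3]
gripper_width: 0.0584
grip_force: 40.0
```

```bash
python3 -m creep '[[0,0,-0.01,0,0,0,-1],[0,0,-0.02,0,0,0,-1],[0,0,-0.03,0,0,0,-1],[0,0,-0.03,0,0,0,-1],[0,0,-0.02,0,0,0,-1],[0.02,-0.004,0,0,0,0,-1],[0.03,-0.006,0,0,0,0,-1],[0.03,-0.006,0,0,0,0,-1],[0.03,-0.006,0,0,0,0,-1],[0.03,-0.006,0,0,0,0,-1],[0.03,-0.006,0,0,0,0,-1],[0.03,-0.006,0,0,0,0,-1]]' 40
python3 -m creep '[[0.03,-0.006,0,0,0,0,-1],[0.03,-0.006,0,0,0,0,-1],[0.03,-0.006,0,0,0,0,-1],[0.03,-0.006,0,0,0,0,-1],[0.03,-0.006,0,0,0,0,-1],[0.03,-0.006,0,0,0,0,-1],[0.02,-0.005,0,0,0,0,-1],[0,0,0,0,0,0,-1],[0,0,0,0,0,0,-1]]' 40
```

```text
clock: 19.0
eef_pos: [0.4978, -0.0369, 0.1538]
orientation: [[-0.0, 1.0, 0.0], [1.0, 0.0, -0.0], [-0.0, 0.0, -1.0]]
ft_force: [0.9, 0.6, -1.2]
gripper_width: 0.0583
grip_force: 40.0
clock: 19.9
eef_pos: [0.4573, 0.1618, 0.1537]
orientation: [[-0.001, 1.0, 0.0], [1.0, 0.001, -0.0], [-0.0, 0.0, -1.0]]
ft_force: [-0.3, -0.2, -1.4]
gripper_width: 0.0584
grip_force: 40.0
```

Remaining (-0.005, +0.019); then lower to about 0.085.

```bash
python3 -m creep '[[0.019,-0.005,0,0,0,0,-1],[0,0,0.02,0,0,0,-1],[0,0,0.02,0,0,0,-1],[0,0,0.015,0,0,0,-1],[0,0,0.008,0,0,0,-1],[0,0,0,0,0,0,-1],[0,0,0,0,0,0,-1]]' 40
python3 -m creep '[[0,0,0.003,0,0,0,-1],[0,0,0.003,0,0,0,-1],[0,0,0,0,0,0,-1]]' 40
```

```text
clock: 20.6
eef_pos: [0.4528, 0.1808, 0.091]
orientation: [[0.0, 1.0, 0.0], [1.0, -0.0, 0.0], [0.0, 0.0, -1.0]]
ft_force: [-0.2, -0.0, -1.1]
gripper_width: 0.0582
grip_force: 40.0
clock: 20.9
eef_pos: [0.4524, 0.1807, 0.0844]
orientation: [[0.0, 1.0, -0.0], [1.0, -0.0, -0.0], [-0.0, -0.0, -1.0]]
ft_force: [-0.0, 0.2, -1.1]
gripper_width: 0.0586
grip_force: 40.0
```

```bash
python3 -m creep '[[0,0,0.001,0,0,0,-1],[0,0,0.001,0,0,0,-1],[0,0,0,0,0,0,-1]]' 40
python3 -m creep '[[0,0,0.0005,0,0,0,-0.8],[0,0,0,0,0,0,0.6],[0,0,0,0,0,0,0.8],[0,0,0,0,0,0,1],[0,0,-0.01,0,0,0,1],[0,0,-0.03,0,0,0,1],[0,0,-0.03,0,0,0,1],[-0.04,0,-0.01,0,0,0,1],[-0.04,0,0,0,0,0,1],[-0.04,0,0,0,0,0,1],[-0.04,0,0,0,0,0,1],[-0.04,0.015,0,0,0,0,1]]' 10
python3 -c "
from h import *
import pickle
cs={n:snap(n,n+'7.png') for n in('top','side')}
pickle.dump(cs,open('c7.pkl','wb'))
print(read_state()['joint_positions'].round(1))
h=lambda a:cv2.resize(a[:,:,::-1],(400,400),interpolation=cv2.INTER_CUBIC)
cv2.imwrite('pics/g7.png',np.hstack([h(cs['top']['frame'][205:305,195:295]),h(cs['side']['frame'][240:340,290:390])]))
"
```

```text
clock: 21.2
eef_pos: [0.4525, 0.1811, 0.0829]
orientation: [[0.0, 1.0, 0.0], [1.0, -0.0, 0.0], [0.0, 0.0, -1.0]]
ft_force: [-1.5, -0.4, 4.1]
gripper_width: 0.0587
grip_force: 40.0
clock: 22.4
eef_pos: [0.4665, -0.0208, 0.163]
orientation: [[-0.0, 1.0, 0.001], [1.0, 0.0, -0.002], [-0.002, 0.001, -1.0]]
ft_force: [1.3, 0.6, 0.1]
gripper_width: 0.087
grip_force: 0.0
[ 49.1   8.6 -54.4 110.5   7.8  64.7  -8.8]
```

View pics/g7.png

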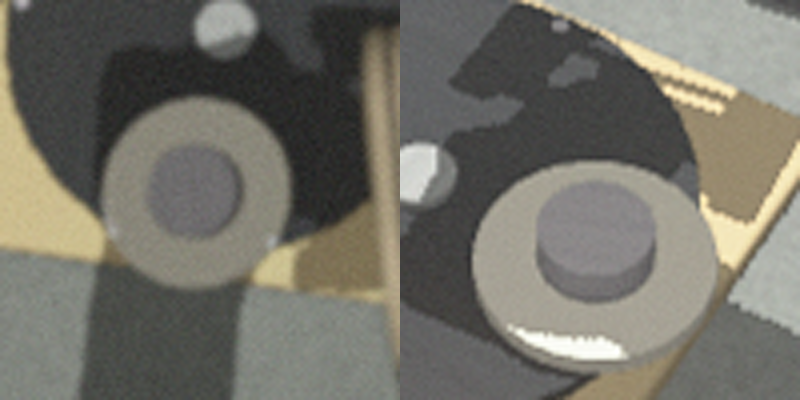

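```bash
cat > fit.py <<'E'
from h import *
import pickle,sys
from scipy.optimize import minimize
np.set_printoptions(precision=4,suppress=True)
def circ(c,xy,z,r):
    a=np.linspace(0,2*np.pi,120); return np.array([proj(c,[xy[0]+r*np.cos(t),xy[1]+r*np.sin(t),z]) for t in a])
def fit(c,xy,z,r,mode=None,d=.0025):
    "maximise the mean radial colour step across the circle's edge"
    I=cv2.GaussianBlur(c['frame'],(0,0),.7).astype(np.float32)
    def samp(p): return cv2.remap(I,p[:,0].astype(np.float32),p[:,1].astype(np.float32),cv2.INTER_LINEAR).reshape(-1,3)
    cost=lambda q:-np.abs(samp(circ(c,q,z,r+d))-samp(circ(c,q,z,r-d))).sum(1).clip(0,120).mean()
    best=min(((cost(np.add(xy,[i,j])),i,j) for i in np.arange(-.012,.0121,.002) for j in np.arange(-.012,.0121,.002)))
    m=minimize(cost,np.add(xy,best[1:]),method='Nelder-Mead',options=dict(initial_simplex=np.add(xy,best[1:])+np.array([[0,0],[.0015,0],[0,.0015]])))
    return m.x,-m.fun
E
python3 - <<'E'
from fit import *
cs=pickle.load(open('c7.pkl','rb'))
T=lambda x,y:(195+(x+.5)/4-.5,205+(y+.5)/4-.5); S=lambda x,y:(290+(x-400+.5)/4-.5,240+(y+.5)/4-.5)
print('manual top',atz(cs['top'],*T(196.5,192.5),.044)[:2],atz(cs['top'],*T(193.5,190),.064)[:2])
print('manual side',atz(cs['side'],*S(595,263),.044)[:2],atz(cs['side'],*S(596,227),.064)[:2])
for n,c in cs.items(): print(n,fit(c,(.4525,.181),.044,.062),fit(c,(.4525,.181),.064,.03))
c1=pickle.load(open('c1.pkl','rb'))
for n,c in c1.items(): print(n,fit(c,(.434,-.2387),.025,.03),fit(c,(.438,-.141),.051,.015),fit(c,(.562,.17),.032,.15))
E
```

```text
manual top [0.4524 0.1811] [0.4535 0.1793]
manual side [0.4491 0.1913] [0.4515 0.1855]
top (array([0.4527, 0.181 ]), np.float64(104.06388854980469)) (array([0.4526, 0.1767]), np.float64(50.93612289428711))
side (array([0.4519, 0.187 ]), np.float64(114.29627227783203)) (array([0.4519, 0.1852]), np.float64(53.97460174560547))
top (array([ 0.434 , -0.2407]), np.float64(120.0)) (array([ 0.4484, -0.1346]), np.float64(58.10095977783203)) (array([0.5626, 0.1695]), np.float64(112.99134826660156))
side (array([ 0.433, -0.233]), np.float64(118.74195098876953)) (array([ 0.4337, -0.1249]), np.float64(117.11265563964844)) (array([0.5565, 0.1785]), np.float64(99.00684356689453))
```

```bash
python3 -m creep '[[-0.027,-0.004,0,0,0,0,1],[-0.027,-0.004,0,0,0,0,1],[-0.027,-0.004,0,0,0,0,1],[-0.027,-0.004,0,0,0,0,1],[-0.027,-0.004,0,0,0,0,1],[-0.027,-0.004,0,0,0,0,1],[-0.027,-0.004,0,0,0,0,1],[-0.02,-0.004,0,0,0,0,1],[0,0,0.03,0,0,0,1],[0,0,0.03,0,0,0,1],[0,0,0.025,0,0,0,1],[0,0,0,0,0,0,1]]' 10
```

```text
clock: 23.7
eef_pos: [0.4338, -0.2269, 0.0749]
orientation: [[-0.0, 1.0, -0.004], [1.0, 0.0, 0.003], [0.003, -0.004, -1.0]]
ft_force: [-0.5, 1.3, 0.3]
gripper_width: 0.0871
grip_force: 0.0
```

```bash
python3 -m creep '[[-0.0135,0,0,0,0,0,1],[0,0,0.02,0,0,0,1],[0,0,0.01,0,0,0,1],[0,0,0,0,0,0,0.6],[0,0,0,0,0,0,0],[0,0,0,0,0,0,-0.5],[0,0,0,0,0,0,-1],[0,0,0,0,0,0,-1],[0,0,0,0,0,0,-1]]' 40
```

```text
clock: 24.6
eef_pos: [0.4356, -0.2419, 0.0476]
orientation: [[0.0, 1.0, 0.0], [1.0, -0.0, -0.001], [-0.001, 0.0, -1.0]]
ft_force: [-1.2, 0.8, 6.0]
gripper_width: 0.0575
grip_force: 40.0
```

```bash
python3 -m creep '[[0,0,0,0,0,0,0.6],[0,0,0,0,0,0,0.8],[0,0,0,0,0,0,0.8],[0.0015,0,0.004,0,0,0,0.8],[0,0,0,0,0,0,0],[0,0,0,0,0,0,-1],[0,0,0,0,0,0,-1],[0,0,0,0,0,0,-1]]' 40
```

```text
clock: 25.4
eef_pos: [0.4353, -0.2402, 0.0431]
orientation: [[0.0, 1.0, 0.0], [1.0, -0.0, -0.0], [-0.0, 0.0, -1.0]]
ft_force: [-0.2, 0.4, -1.1]
gripper_width: 0.0586
grip_force: 40.0
```

```bash
python3 -m creep '[[0,0,-0.01,0,0,0,-1],[0,0,-0.02,0,0,0,-1],[0,0,-0.03,0,0,0,-1],[0,0,-0.03,0,0,0,-1],[0,0,-0.03,0,0,0,-1],[0.02,0.001,0,0,0,0,-1],[0.03,0.001,0,0,0,0,-1],[0.03,0.001,0,0,0,0,-1],[0.03,0.001,0,0,0,0,-1],[0.03,0.001,0,0,0,0,-1],[0.03,0.001,0,0,0,0,-1],[0.03,0.001,0,0,0,0,-1]]' 40
python3 -m creep '[[0.03,0.001,0,0,0,0,-1],[0.03,0.001,0,0,0,0,-1],[0.03,0.001,0,0,0,0,-1],[0.03,0.001,0,0,0,0,-1],[0.03,0.001,0,0,0,0,-1],[0.03,0.001,0,0,0,0,-1],[0.03,0.003,0,0,0,0,-1],[0.01,0.001,0,0,0,0,-1],[0,0,0,0,0,0,-1],[0,0,0,0,0,0,-1]]' 40
```

```text
clock: 26.6
eef_pos: [0.4417, -0.0383, 0.1628]
orientation: [[-0.0, 1.0, -0.001], [1.0, 0.0, -0.0], [-0.0, -0.001, -1.0]]
ft_force: [0.3, 0.0, -1.5]
gripper_width: 0.0583
grip_force: 40.0
clock: 27.6
eef_pos: [0.4521, 0.179, 0.1627]
orientation: [[0.0, 1.0, -0.001], [1.0, -0.0, -0.001], [-0.001, -0.001, -1.0]]
ft_force: [-0.1, -0.6, -1.3]
gripper_width: 0.0585
grip_force: 40.0
```

```bash
python3 -m creep '[[0.002,0.001,0.02,0,0,0,-1],[0,0,0.02,0,0,0,-1],[0,0,0.01,0,0,0,-1],[0,0,0.005,0,0,0,-1],[0,0,0.003,0,0,0,-1],[0,0,0,0,0,0,-1],[0,0,0,0,0,0,-1]]' 40
python3 -m creep '[[0,0,0.001,0,0,0,-1],[0,0,0.001,0,0,0,-1],[0,0,0,0,0,0,-1]]' 40
```

```text
clock: 28.3
eef_pos: [0.4538, 0.1819, 0.1056]
orientation: [[0.0, 1.0, 0.001], [1.0, -0.0, 0.0], [0.0, 0.001, -1.0]]
ft_force: [-0.2, 0.3, -1.7]
gripper_width: 0.0586
grip_force: 40.0
clock: 28.6
eef_pos: [0.4534, 0.1818, 0.103]
orientation: [[0.0, 1.0, 0.0], [1.0, -0.0, -0.0], [-0.0, 0.0, -1.0]]
ft_force: [0.2, 0.0, -1.7]
gripper_width: 0.0583
grip_force: 40.0
```

```bash
python3 -m creep '[[-0.0007,-0.0007,0.0006,0,0,0,-1],[0,0,0.0008,0,0,0,-1],[0,0,0,0,0,0,-1]]' 40
python3 -m creep '[[0,0,0,0,0,0,0.6],[0,0,0,0,0,0,0.8],[0,0,0,0,0,0,1],[0,0,0,0,0,0,1],[0,0,-0.01,0,0,0,1],[0,0,-0.03,0,0,0,1],[0,0,-0.03,0,0,0,1],[-0.04,0,-0.01,0,0,0,1],[-0.04,0,0,0,0,0,1],[-0.04,0,0,0,0,0,1],[-0.04,0,0,0,0,0,1],[-0.04,0.015,0,0,0,0,1]]' 10
python3 - <<'E'
from fit import *
cs={n:snap(n,n+'8.png') for n in('top','side')}
pickle.dump(cs,open('c8.pkl','wb'))
h=lambda a:cv2.resize(a[:,:,::-1],(400,400),interpolation=cv2.INTER_CUBIC)
cv2.imwrite('pics/g8.png',np.hstack([h(cs['top']['frame'][205:305,195:295]),h(cs['side']['frame'][240:340,290:390])]))
for n,c in cs.items(): print(n,fit(c,(.4525,.181),.044,.062),fit(c,(.4525,.181),.084,.03))
E
```

```text
clock: 28.9
eef_pos: [0.4527, 0.1814, 0.102]
orientation: [[0.0, 1.0, 0.0], [1.0, -0.0, 0.0], [0.0, 0.0, -1.0]]
ft_force: [-1.9, -0.8, 4.2]
gripper_width: 0.0587
grip_force: 40.0
clock: 30.1
eef_pos: [0.4669, -0.0205, 0.1827]
orientation: [[-0.0, 1.0, 0.001], [1.0, 0.0, -0.003], [-0.003, 0.001, -1.0]]
ft_force: [1.7, 0.2, 0.5]
gripper_width: 0.0867
grip_force: 0.0
top (array([0.4534, 0.1815]), np.float64(104.2576675415039)) (array([0.4523, 0.1748]), np.float64(59.017765045166016))
side (array([0.4522, 0.1863]), np.float64(107.75517272949219)) (array([0.4522, 0.1862]), np.float64(73.72157287597656))
```

View pics/g8.png

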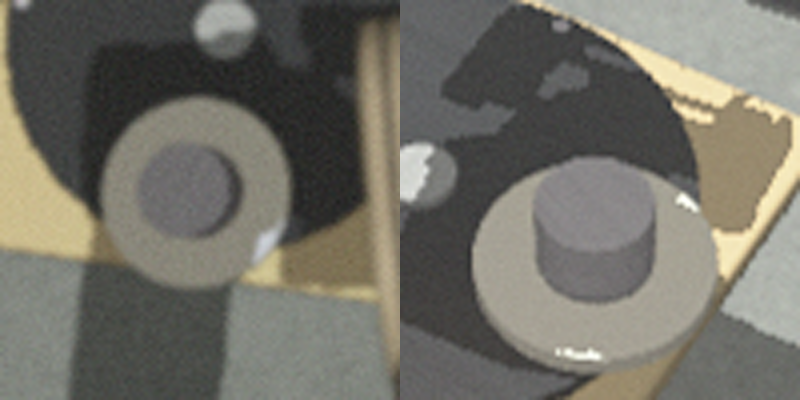

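```bash
python3 - <<'E'
from fit import *
cs=pickle.load(open('c8.pkl','rb'));c1=pickle.load(open('c1.pkl','rb'))
T=lambda x,y:(195+(x+.5)/4-.5,205+(y+.5)/4-.5)
print(atz(cs['top'],*T(184.5,190),.084)[:2])
Q=lambda x,y:(150+(x+.5)/2.5-.5,135+(y+.5)/2.5-.5)
print('gear',atz(c1['top'],*Q(530,321),.023)[:2],atz(c1['top'],*Q(543,318),.051)[:2])
print(fit(c1['top'],(.438,-.141),.023,.031),fit(c1['side'],(.436,-.134),.023,.031),fit(cs['side'],(.436,-.134),.051,.015))
E
```

```text
[0.453  0.1812]
gear [ 0.4346 -0.1297] [ 0.4379 -0.1404]
(array([ 0.4353, -0.1303]), np.float64(94.60072326660156)) (array([ 0.4345, -0.1252]), np.float64(84.0401382446289)) (array([ 0.4337, -0.1244]), np.float64(115.51261138916016))
```

```bash
python3 -m creep '[[-0.027,-0.008,0,0,0,0,1],[-0.027,-0.008,0,0,0,0,1],[-0.027,-0.008,0,0,0,0,1],[-0.02,-0.006,0,0,0,0,1],[0,0,0.03,0,0,0,0.6],[0,0,0.03,0,0,0,0.4],[0,0,0.03,0,0,0,0.2],[0,0,0.01,0,0,0,0.1],[0,0,0,0,0,0,0.1]]' 10
```

```text
clock: 31.1
eef_pos: [0.4372, -0.1192, 0.0813]
orientation: [[-0.001, 1.0, -0.002], [1.0, 0.001, 0.001], [0.001, -0.002, -1.0]]
ft_force: [-0.1, 1.0, 0.9]
gripper_width: 0.0548
grip_force: 0.0
```

```bash
python3 -m creep '[[-0.0115,-0.002,0,0,0,0,0.1],[0,0,0.015,0,0,0,0.1],[0,0,0.011,0,0,0,0.1],[0,0,0,0,0,0,-1],[0,0,0,0,0,0,-1],[0,0,0,0,0,0,-1],[0,0,0,0,0,0,-1],[0,0,0,0,0,0,-1],[0,0,0,0,0,0,-1]]' 40
```

```text
clock: 32.0
eef_pos: [0.4358, -0.1313, 0.0559]
orientation: [[0.0, 1.0, 0.0], [1.0, -0.0, -0.0], [-0.0, 0.0, -1.0]]
ft_force: [-1.1, 1.4, 3.2]
gripper_width: 0.029
grip_force: 40.0
```

```bash
python3 -m creep '[[0,0,-0.01,0,0,0,-1],[0,0,-0.02,0,0,0,-1],[0,0,-0.03,0,0,0,-1],[0,0,-0.03,0,0,0,-1],[0,0,-0.03,0,0,0,-1],[0,0,-0.02,0,0,0,-1],[0,0,-0.01,0,0,0,-1],[0.02,0.001,0,0,0,0,-1],[0.03,0.001,0,0,0,0,-1],[0.03,0.001,0,0,0,0,-1],[0.03,0.001,0,0,0,0,-1],[0.03,0.001,0,0,0,0,-1]]' 40
python3 -m creep '[[0.03,0.002,0,0,0,0,-1],[0.03,0.002,0,0,0,0,-1],[0.03,0.002,0,0,0,0,-1],[0.03,0.002,0,0,0,0,-1],[0.03,0.002,0,0,0,0,-1],[0.02,0.002,0,0,0,0,-1],[0,0,0,0,0,0,-1],[0,0,0,0,0,0,-1]]' 40
```

```text
clock: 33.2
eef_pos: [0.4401, 0.0097, 0.2052]
orientation: [[0.0, 1.0, -0.001], [1.0, -0.0, -0.0], [-0.0, -0.001, -1.0]]
ft_force: [0.7, 1.7, -4.1]
gripper_width: 0.0293
grip_force: 40.0
clock: 34.0
eef_pos: [0.4522, 0.1786, 0.2051]
orientation: [[-0.001, 1.0, -0.001], [1.0, 0.001, -0.0], [-0.0, -0.001, -1.0]]
ft_force: [-0.5, -1.0, -3.2]
gripper_width: 0.029
grip_force: 40.0
```

```bash
python3 -m creep '[[0.0025,0.0005,0.02,0,0,0,-1],[0,0,0.02,0,0,0,-1],[0,0,0.015,0,0,0,-1],[0,0,0.007,0,0,0,-1],[0,0,0.004,0,0,0,-1],[0,0,0,0,0,0,-1],[0,0,0,0,0,0,-1]]' 40
python3 -c "
from h import *
c=snap('side','side9.png');h=lambda a:cv2.resize(a[:,:,::-1],None,fx=4,fy=4,interpolation=cv2.INTER_CUBIC)
cv2.imwrite('pics/s9c.png',h(c['frame'][200:340,270:410]))"
```

```text
clock: 34.7
eef_pos: [0.4535, 0.1812, 0.1402]
orientation: [[0.0, 1.0, 0.001], [1.0, -0.0, 0.0], [0.0, 0.001, -1.0]]
ft_force: [-0.4, -0.4, -3.1]
gripper_width: 0.029
grip_force: 40.0
```

View pics/s9c.png

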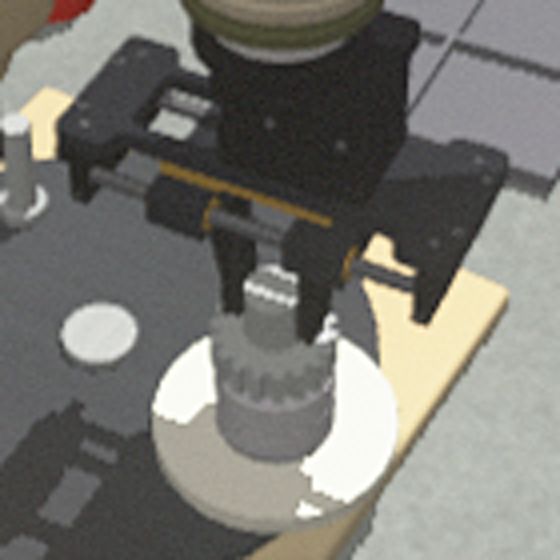

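```bash
python3 -m creep '[[0,-0.0007,0.002,0,0,0,-1],[0,0,0.0015,0,0,0,-1],[0,0,0.001,0,0,0,-1],[0,0,0,0,0,0,-1]]' 40
python3 -m creep '[[0,0,0.001,0,0,0,-1],[0,0,0,0,0,0,-1]]' 40
```

```text
clock: 35.15
eef_pos: [0.4525, 0.1811, 0.1351]
orientation: [[0.0, 1.0, -0.0], [1.0, -0.0, -0.0], [-0.0, -0.0, -1.0]]
ft_force: [-0.4, -0.2, -3.0]
gripper_width: 0.0289
grip_force: 40.0
clock: 35.35
eef_pos: [0.4527, 0.1818, 0.135]
orientation: [[-0.0, 1.0, 0.001], [1.0, 0.0, 0.0], [0.0, 0.001, -1.0]]
ft_force: [-2.7, -2.0, 6.4]
gripper_width: 0.029
grip_force: 40.0
```

```bash
python3 -m creep '[[0,0,0,0,0,0,-0.2],[0,0,0,0,0,0,-0.1],[0,0,0,0,0,0,0],[0,0,-0.01,0,0,0,0],[0,0,-0.02,0,0,0,0.2],[0,0,-0.03,0,0,0,0.5],[0,0,-0.03,0,0,0,1],[0,0,0,0,0,0,1]]' 10
python3 -m creep '[[-0.01,0.028,0,0,0,0,1],[-0.011,0.028,0,0,0,0,1],[-0.011,0.028,0,0,0,0,1],[-0.011,0.028,0,0,0,0,1],[-0.011,0.028,0,0,0,0,1],[-0.011,0.028,0,0,0,0,1],[-0.011,0.028,0,0,0,0,1],[0,0,0,0,0,-7.7,1],[0,0,0,0,0,-7.7,1],[0,0,0,0,0,-7.7,1],[0,0,0,0,0,-7.7,1],[0,0,0,0,0,-7.7,1]]' 10
python3 -m creep '[[0,0,0,0,0,-7.7,1],[0,0,0,0,0,-7.6,1],[0,0,0,0,0,0,1]]' 10
python3 - <<'E'
from fit import *
print(read_state()['joint_positions'].round(1))
c=snap('side','side10.png');t=snap('top','top10.png')
print(fit(c,(.452,.1865),.044,.062),fit(c,(.452,.1865),.13,.015),fit(c,(.65,.11),.1,.009))
h=lambda a:cv2.resize(a[:,:,::-1],(400,400),interpolation=cv2.INTER_CUBIC)
cv2.imwrite('pics/g10.png',np.hstack([h(t['frame'][205:305,195:295]),h(c['frame'][220:340,280:400])]))
E
```

```text
clock: 36.15
eef_pos: [0.454, 0.1823, 0.2281]
orientation: [[-0.0, 1.0, 0.006], [1.0, 0.0, 0.001], [0.001, 0.006, -1.0]]
ft_force: [0.7, -0.0, -0.3]
gripper_width: 0.0674
grip_force: 0.0
clock: 37.35
eef_pos: [0.6484, 0.1049, 0.224]
orientation: [[-0.627, 0.779, -0.0], [0.779, 0.627, 0.0], [0.0, -0.0, -1.0]]
ft_force: [-0.1, -0.0, 0.1]
gripper_width: 0.0868
grip_force: 0.0
clock: 37.65
eef_pos: [0.6485, 0.1048, 0.2239]
orientation: [[-0.808, 0.589, -0.001], [0.589, 0.808, 0.0], [0.001, -0.0, -1.0]]
ft_force: [0.2, -0.1, -0.4]
gripper_width: 0.087
grip_force: 0.0
[ 29.4  39.6 -67.   77.7  36.   85.4  18.8]
(array([0.4523, 0.188 ]), np.float64(98.79021453857422)) (array([0.4514, 0.1874]), np.float64(64.66696166992188)) (array([0.6449, 0.1117]), np.float64(94.53267669677734))
```

View pics/g10.png

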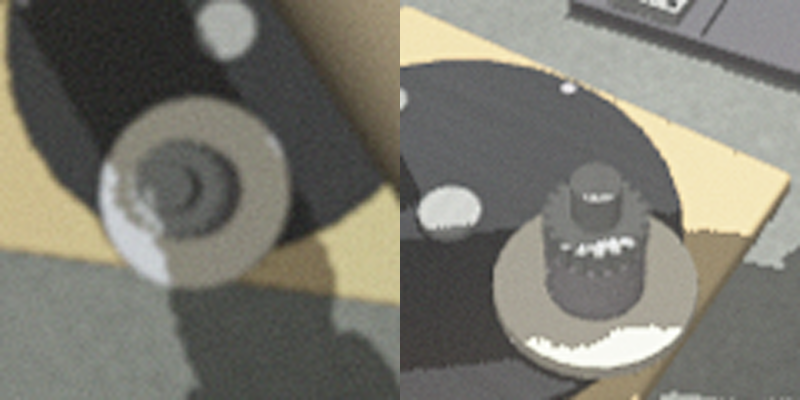

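```bash
python3 -m creep '[[-0.002,0.001,0.03,0,0,0,1],[0,0,0.03,0,0,0,1],[0,0,0.03,0,0,0,0.6],[0,0,0.03,0,0,0,0.3],[0,0,0.016,0,0,0,0],[0,0,0,0,0,0,-0.3],[0,0,0,0,0,0,-1],[0,0,0,0,0,0,-1],[0,0,0,0,0,0,-1],[0,0,0,0,0,0,-1],[0,0,0,0,0,0,-1],[0,0,0,0,0,0,-1]]' 10
```

```text
clock: 38.95
eef_pos: [0.6508, 0.1047, 0.0884]
orientation: [[-0.807, 0.591, 0.0], [0.591, 0.807, -0.0], [-0.0, 0.0, -1.0]]
ft_force: [-0.1, 1.5, 1.9]
gripper_width: 0.0174
grip_force: 10.0
```

```bash
python3 -m creep '[[0,-0.0024,0,0,0,1.25,-1],[0.0001,-0.0048,0,0,0,2.5,-1],[0.0002,-0.0072,0,0,0,3.75,-1],[0.0003,-0.0072,0,0,0,3.75,-1],[0.0002,-0.0072,0,0,0,3.75,-1],[0.0003,-0.0072,0,0,0,3.75,-1],[0.0002,-0.0072,0,0,0,3.75,-1],[0.0003,-0.0072,0,0,0,3.75,-1],[0.0002,-0.0072,0,0,0,3.75,-1],[0.0003,-0.0072,0,0,0,3.75,-1],[0.0002,-0.0072,0,0,0,3.75,-1],[0.0003,-0.0072,0,0,0,3.75,-1]]' 12
```

```text
clock: 40.15
eef_pos: [0.5857, 0.0626, 0.0884]
orientation: [[-0.214, 0.977, 0.001], [0.977, 0.214, 0.001], [0.0, 0.001, -1.0]]
ft_force: [0.7, 2.1, 0.5]
gripper_width: 0.0174
grip_force: 12.0
```

```bash
python3 -m creep '[[0.0002,-0.0072,0,0,0,3.75,-1],[0.0003,-0.0072,0,0,0,3.75,-1],[0.0002,-0.0072,0,0,0,3.75,-1],[0.0003,-0.0072,0,0,0,3.75,-1],[0.0002,-0.0072,0,0,0,3.75,-1],[0.0003,-0.0072,0,0,0,3.75,-1],[0.0002,-0.0072,0,0,0,3.75,-1],[0.0003,-0.0072,0,0,0,3.75,-1],[0.0002,-0.0072,0,0,0,3.75,-1],[0.0003,-0.0072,0,0,0,3.75,-1],[0.0002,-0.0072,0,0,0,3.75,-1],[0.0003,-0.0072,0,0,0,3.75,-1]]' 12
python3 -m creep '[[0.0001,-0.0048,0,0,0,2.5,-1],[0,-0.0024,0,0,0,1.25,-1],[0,0,0,0,0,0,-1],[0,0,0,0,0,0,-1]]' 12
```

```text
clock: 41.35
eef_pos: [0.502, 0.0772, 0.0883]
orientation: [[0.54, 0.842, -0.001], [0.842, -0.54, -0.001], [-0.001, -0.0, -1.0]]
ft_force: [-2.2, -0.1, 3.4]
gripper_width: 0.0178
grip_force: 12.0
clock: 41.75
eef_pos: [0.4969, 0.0808, 0.0883]
orientation: [[0.591, 0.807, -0.0], [0.807, -0.591, -0.001], [-0.001, 0.0, -1.0]]
ft_force: [-2.5, -2.7, 6.5]
gripper_width: 0.0175
grip_force: 12.0
```

```bash
python3 -m creep '[[0,0,0,0,0,0,-0.6],[0,0,0,0,0,0,-0.4],[0,0,0,0,0,0,-0.2],[0,0,0,0,0,0,0],[0,0,-0.02,0,0,0,0],[0,0,-0.03,0,0,0,0],[0,0,-0.03,0,0,0,0],[0,0,-0.03,0,0,0,0],[-0.035,0.007,0,0,0,0,0],[-0.035,0.007,0,0,0,0,0],[-0.035,0.007,0,0,0,0,0],[-0.035,0.007,0,0,0,0,0]]' 10
python3 -m creep '[[-0.03,0.006,0,0,0,0,0],[0,0,0,0,0,0,0],[0,0,0,0,0,0,0],[0,0,0,0,0,0,0]]' 10
python3 - <<'E'
from fit import *
c=snap('side','side11.png');t=snap('top','top11.png')
print(fit(c,(.574,.285),.044,.062),fit(c,(.574,.285),.13,.015),fit(c,(.495,.087),.1,.009),fit(t,(.497,.081),.1,.009))
cv2.imwrite('pics/f.png',cv2.resize(c['frame'][140:360,190:450,::-1],(780,600),interpolation=cv2.INTER_CUBIC)[:600])
E
```

```text
clock: 42.95
eef_pos: [0.4361, -0.0495, 0.1982]
orientation: [[0.591, 0.807, 0.001], [0.807, -0.591, -0.0], [0.0, 0.001, -1.0]]
ft_force: [0.7, -1.0, 0.2]
gripper_width: 0.0436
grip_force: 0.0
clock: 43.35
eef_pos: [0.4243, -0.0751, 0.1982]
orientation: [[0.59, 0.808, 0.0], [0.808, -0.59, 0.0], [0.0, 0.0, -1.0]]
ft_force: [-0.7, 0.2, -0.1]
gripper_width: 0.0435
grip_force: 0.0
(array([0.5715, 0.2822]), np.float64(115.30011749267578)) (array([0.5733, 0.2851]), np.float64(112.61408233642578)) (array([0.4952, 0.0866]), np.float64(73.78376770019531)) (array([0.4973, 0.0685]), np.float64(73.9582748413086))
```

View pics/f.png

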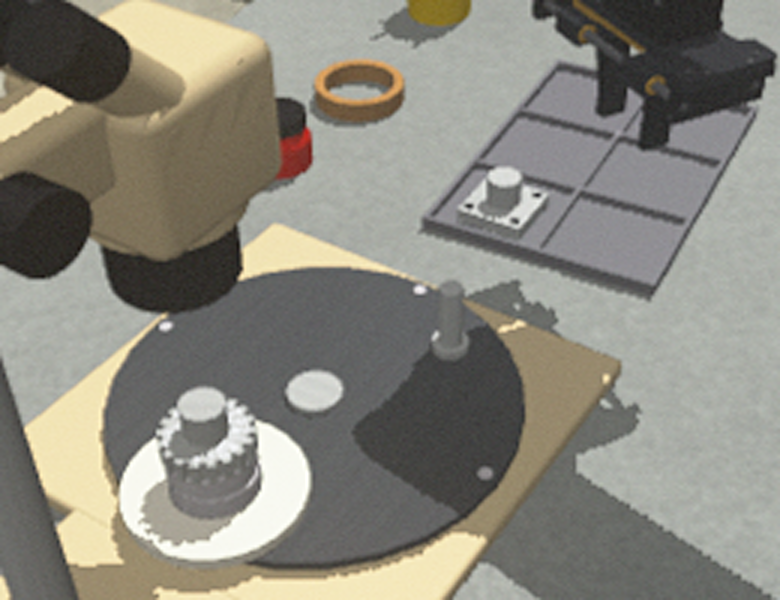

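The stack stands centred on the platform (stack base around (213,487)) under the lens. The flange lies flat in its compartment, and the jar and tape have not moved.

```bash
python3 -c "
from workcell import *
print(finish_job())"
```

```text
the job is handed in; nothing more can be done
None
```

I handed the job in at about 43 s: the flange lies flat in a free tray compartment, both risers and the hub-up gear are stacked centrally on the platform, and the turntable is back under the microscope; the last picture shows this, but the hand-in returned no verdict.

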